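# Size a T-pin with the sliding hole gauge

### The job

Find the size of the T-pin lying in the groove of the hole gauge, keeping it down in that groove throughout: slide the gauge plate to its widest hole and push the pin through until its nose meets the end stop, then draw the pin back, step the plate down to the smallest hole that this pin passes, and push it through that one to the end stop again. Leave it there, and leave the other pin in its parking groove and the tin and fittings where they lie.

Things in the scene. Friction and masses are not known exactly. Their poses are not given: they have to be found in the camera images.
- gauge: hole gauge fixed to the counter: dark steel base 8 mm thick (x -150 to 0, y -45 to +145 mm; under the plate a bar x +-16, y +-135), a V-groove along x, an upright sliding plate across it, an end stop. Origin on the counter where the plate crosses the groove; x points along the groove from the near side, where the pin lies, through the plate to the end stop; y along the plate's slide; z up
- groove (a point): bottom of the gauging V-groove under the plate, 16 mm above the counter (rims 20.5 mm, outer width 20 mm). The groove runs from gauge x = -146 to the end stop at +34. A shank lying in it is centred on the groove's line, its axis 24 mm (thin pin) or 26.5 mm (thick pin) above the counter and its cross-bar's axis 30 or 32.5 mm above the counter
- parking (a point): middle of the parking groove (a like V-groove, x -146 to -20 mm, at gauge y = +100 mm, parallel to the gauging groove), at its bottom; the other pin lies here
- plate (a joint): position (m) of the sliding plate along gauge y, -0.056 to 0.056. Steel plate 8 mm thick (x +-4), 136 mm long, top 46 mm above the counter. A hole is in line with the groove at -0.042 (widest hole, 26 mm), 0 (middle, 20 mm), +0.042 (smallest, 16 mm). It slides with 1 to 2 N of friction and stays where left
- plate_knob (a point): centre of the round dark knob on the plate's top edge, at mid-length: 14 mm diameter, 14 mm tall, from 50 to 64 mm above the counter (centre at 57 mm). It moves with the plate; grip it or push its side along the gauge's y.
- hole_wide (a point): centre of the 26 mm hole, 42 mm to +y of the plate's middle, mid-thickness of the plate; axes as the gauge's
- hole_middle (a point): centre of the 20 mm hole at the plate's middle (the 18 mm pin passes it, the 14 mm pin rattles in it); axes as the gauge's
- hole_small (a point): centre of the 16 mm hole, 42 mm to -y of the plate's middle (only the 14 mm pin passes it); axes as the gauge's
- end_stop (a point): centre of the end stop's face that the nose meets, on the groove's line 34 mm beyond the plate's mid-plane, about at the height of the pin's axis
- pin_thick: steel T-pin: round shank 18 mm in diameter, ball nose, cross-bar (10 mm thick, 70 mm long) across its tail, raised 6 mm above the shank's axis. Origin on the shank's underside, midway between nose tip (x = +47.5 mm) and bar axis (x = -47.5 mm); x points to the nose, y along the bar, z up. Lies in the gauging or the parking groove
- pin_thin: steel T-pin: round shank 14 mm in diameter, ball nose, cross-bar (10 mm thick, 70 mm long) across its tail, raised 6 mm above the shank's axis. Origin on the shank's underside, midway between nose tip (x = +47.5 mm) and bar axis (x = -47.5 mm); x points to the nose, y along the bar, z up. Lies in the gauging or the parking groove
- pin_thick_nose (a point): nose tip of the 18 mm pin, on its axis
- pin_thin_nose (a point): nose tip of the 14 mm pin, on its axis
- flux_tin: round green-lidded tin, 62 mm diameter, 34 mm tall, origin under its centre; a bystander
- elbow_grey: grey plastic pipe elbow, 42x42x26 mm, origin under its centre; a bystander
- brass_plug: threaded brass pipe plug with a square head, 27x27x25 mm, origin under its centre; a bystander
Not all that is in view belongs to the job. What is shaped like the pin_thin but red is not meant.

How it is judged (in metres and radians):
On the way:
1. the pin from the gauging groove stands through the widest hole with its nose at the end stop (within 6 mm) (((x of pin_thick_nose in the frame of hole_wide above 0.028 m and y of pin_thick_nose in the frame of hole_wide between -0.006 and 0.006 m and z of pin_thick_nose in the frame of hole_wide between -0.008 and 0.008 m) or (x of pin_thin_nose in the frame of hole_wide above 0.028 m and y of pin_thin_nose in the frame of hole_wide between -0.006 and 0.006 m and z of pin_thin_nose in the frame of hole_wide between -0.008 and 0.008 m))), for 0.1 s.
At the end, for the whole second after the job is handed in: the pin that lay in the gauging groove stands through the smallest hole it passes (18 mm pin: 20 mm hole; 14 mm pin: 16 mm hole), in line with the groove, its nose within 6 mm of the end stop, at rest; the other pin is within 15 mm of where it lay, and tin, elbow and plug within 30 mm (((x of pin_thick_nose in the frame of hole_middle above 0.028 m and y of pin_thick_nose in the frame of hole_middle between -0.006 and 0.006 m and z of pin_thick_nose in the frame of hole_middle between -0.008 and 0.008 m and angle between the x axis of pin_thick and the x axis of gauge, either way round below 0.08 rad and distance of pin_thin from where it was at the start of the episode below 0.015 m and linear speed of pin_thick below 0.02 m/s) or (x of pin_thin_nose in the frame of hole_small above 0.028 m and y of pin_thin_nose in the frame of hole_small between -0.006 and 0.006 m and z of pin_thin_nose in the frame of hole_small between -0.008 and 0.008 m and angle between the x axis of pin_thin and the x axis of gauge, either way round below 0.08 rad and distance of pin_thick from where it was at the start of the episode below 0.015 m and linear speed of pin_thin below 0.02 m/s)) and distance of each of flux_tin, elbow_grey, brass_plug from where it was at the start of the episode below 0.03 m); the robot touches nothing.
It fails at once if the thick pin is lifted out of its groove (by more than 20 mm) (height (world z) of pin_thick above 0.038 m).
It fails at once if the thin pin is lifted out of its groove (by more than 20 mm) (height (world z) of pin_thin above 0.038 m).
It also fails if it takes over 70 s, if anything falls off the work surface, if the arm or the gripper's body presses on something with over 40 N, if the wrist force passes 120 N, or if a joint passes its speed limit or range.

### The arm

A 7-joint arm with a two-finger parallel gripper is mounted at the origin on the work surface; the furniture and walls round the work are solid. World frame = base frame: x ahead of the robot, y to its left, z up, the work surface at z = 0. Lengths are in mm, angles in rad, forces in N, time in s.
With the tool pointing down it reaches from about 425 to 950 mm from the base axis. Payload 16.7 kg.
Tool frame: the origin (TCP) lies midway between the tips of the shut fingers; the grasp point (between the pads) lies arm.grip_depth behind it (arm.grip_depth is the distance from the TCP to the grasp point, in mm); z points along the fingers, y is the direction in which the jaws open and shut (so a half turn about z gives the same grasp; the last joint's range is limited). The gripper opens to 94 mm and grips with 3 to 60 N. Pads are 16 mm wide; open, the fingers measure 119 mm over their backs; the gripper's body (75 mm by 177 mm) begins 78 mm behind the grasp point.
Start: joints at [-1.446, 0.426, 0.074, 1.606, -0.034, 1.111, -0.067], TCP at [183.169, 649.633, 205.467] pointing down, gripper open.
Joint ranges: [-2.85, 2.85], [-0.5, 2.14], [-1.23, 1.37], [0.21, 2.46], [-1.02, 4.16], [0.16, 2.05], [-2.73, 2.73]. Speed limits (rad/s): [1.89, 1.89, 2.39, 2.39, 3.01, 3.01, 3.01].

### API

Orientations are given as a unit quaternion [w, x, y, z].
In Python, from cell import telemetry, cams, arm gives the robot as it stands. The module is installed in compiled form; this text tells all that it offers.
- The arm moves only by the tool apply_moves, never from a script. Its argument "targets" is a list of rows, each an object with "dp": the shift along the tool's x, y, z in cm, a list of three; "angular": the turn, a rotation vector about the tool's x, y, z in rad, a list of three. In form: [{"dp": [x, y, z], "angular": [rx, ry, rz]}, ...]. A call has 1 to 8 rows; each row shifts and turns the commanded pose from where the row before left it, along the tool's axes as they then stand; what a row does not reach is not made up. A row lasts 1/8 s, in which the tool goes at most 62.5 mm and 10.7 degrees, less where a joint would pass 70% of its speed; a pose out of reach is approached as far as the arm can. A call is refused whole if a number of a shift passes 6.25 or a number of a turn 0.188, either way. A call with a gripper value outside its range is refused whole. "fingers" is the finger opening in cm, from 0 to 9.4, set as the call begins (left out, the last holds). The fingers move at their own pace and stop on an object; "squeeze" is the grip in N (left out, the last holds). Time passes only in rows, so rows that do not move let the fingers close. It gives the time, the measured TCP pose, the force and the opening at its end, in the units of the state.
- telemetry.observe(): the state, without advancing time (a new reading comes with each control period).
- cams.read_camera(name): name is "side" or "top"; returns the picture (384x512x3 uint8, red, green, blue); there is no depth.
- cams.calibration(name): a dict with "fovy" (degrees; the focal length in pixels is half the picture's height over the tangent of half this angle, whatever the lens; pixels are square), "cx", "cy" (the principal point, pixels), "k1" (the pictures are not rectified: a ray, as slopes to the right and down, at radius r is drawn at 1 + k1 r^2 times it, then the intrinsics apply), "R" (3x3) and "t" (3): a world point X has camera coordinates R X + t. Camera axes: x right, y down, z forward; pixel columns grow to the right and rows downward; lengths in mm; the calibration is good to about 2 mm. A picture is of the moment at which its call begins. calibration takes no time and is no camera call.
- arm.job_done(): hands the job in, once; it reports no verdict.
The state is a dict: "t": time; "joint_positions": joint angles; "qvel": joint speeds; "tau": joint torques, N m; "ee_pos": TCP position; "ee_rot": TCP orientation; "force": force on the tool from outside, world axes, zero at the start; "torque": the same for the moment, N m; "finger_gap": opening from 0.0 (shut) to 1.0 (fully open).
Only numpy, scipy, OpenCV 4.12 (cv2) and the standard library are available. Lean on these libraries where they do the work, as an engineer would, in place of code of your own. Each camera call takes 0.05 s, during which the arm holds its last target.

## Working session

There is one attempt and no reset: what is moved stays moved. The work goes in short steps, Python scripts to look and compute and a tool call to move; the robot and the scene stay as the last step left them, time stands still between calls to the robot, and variables do not carry over. Pictures are saved under pics/ and viewed, and the job is handed in when it is done.

Besides the shell and the picture viewer there is one more tool, called after "Call:" as name(argument=value, ...), one argument or row to a line, values as JSON. apply_moves: Moves the arm, as the interface text tells. Its arguments: {"type":"object","properties":{"targets":{"type":"array"},"fingers":{"type":"number"},"squeeze":{"type":"number"}},"required":["targets"]}

```bash
mkdir -p pics; ls; python3 - <<'E'
from cell import telemetry, cams, arm
import cv2
print(telemetry.observe()); print(arm.grip_depth)
for n in ("side","top"):
    im=cams.read_camera(n); cv2.imwrite(f"pics/{n}0.png",cv2.resize(im[:,:,::-1],(800,600),interpolation=cv2.INTER_CUBIC)); cv2.imwrite(f"{n}0_raw.png",im[:,:,::-1])
    print(cams.calibration(n))
E
```

```text
pics
{'t': 0.0, 'joint_positions': array([-1.44553522,  0.42673214,  0.07388007,  1.60659396, -0.03410407,
        1.11081852, -0.06708434]), 'qvel': array([ 0.00038831, -0.00023626, -0.00114524, -0.00014344,  0.00120143,
       -0.00201735,  0.00054326]), 'tau': array([ 2.85734997e-03, -9.35818076e+01,  3.66851293e+00, -4.54199409e+01,
       -4.85970872e-02,  2.03199300e-02,  1.33978829e-04]), 'ee_pos': array([183.06655079, 649.24463536, 204.78216664]), 'ee_rot': array([-3.68158248e-05,  1.36970578e-01,  9.90574906e-01, -6.44774593e-04]), 'force': array([-0.31602456, -0.36471743,  0.02051424]), 'torque': array([-0.00806549,  0.00134759,  0.05501633]), 'finger_gap': 1.0026564745265218}
18.8
{'fovy': 43.97093698990706, 'cx': 251.80894382126715, 'cy': 187.55707064547096, 'k1': -0.02544994680635507, 'R': array([[-0.05160634,  0.99865388, -0.00521668],
       [ 0.39522104,  0.01562567, -0.91845314],
       [-0.91713528, -0.04945975, -0.39549541]]), 't': array([  57.23313589, -181.49481848, 1448.28755665])}
{'fovy': 56.790915450767756, 'cx': 256.962741469789, 'cy': 184.05669002017376, 'k1': -0.06247927266400926, 'R': array([[-0.13619868, -0.99067564, -0.00342051],
       [-0.96663179,  0.13364768, -0.21854354],
       [ 0.2169629 , -0.02645897, -0.9758212 ]]), 't': array([ 44.91711365, 622.99543715, 774.92005964])}
```

View pics/side0.png

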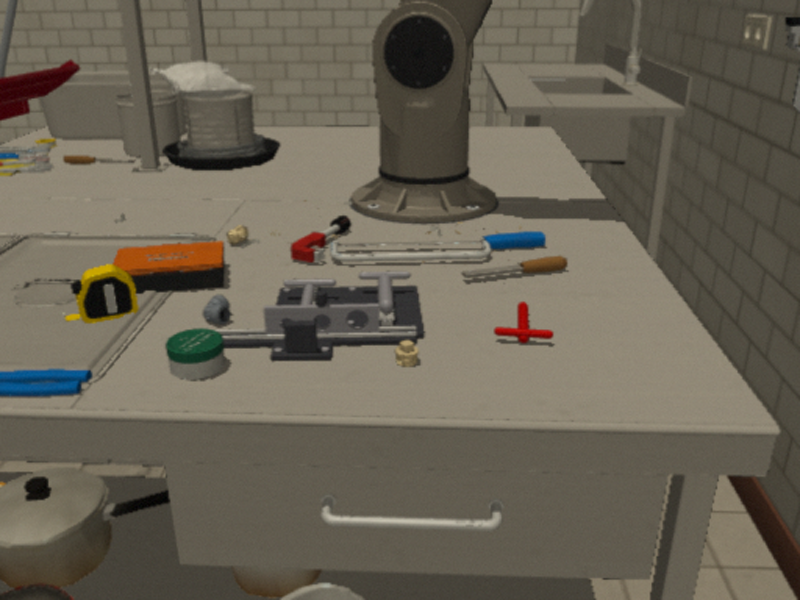

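View pics/top0.png

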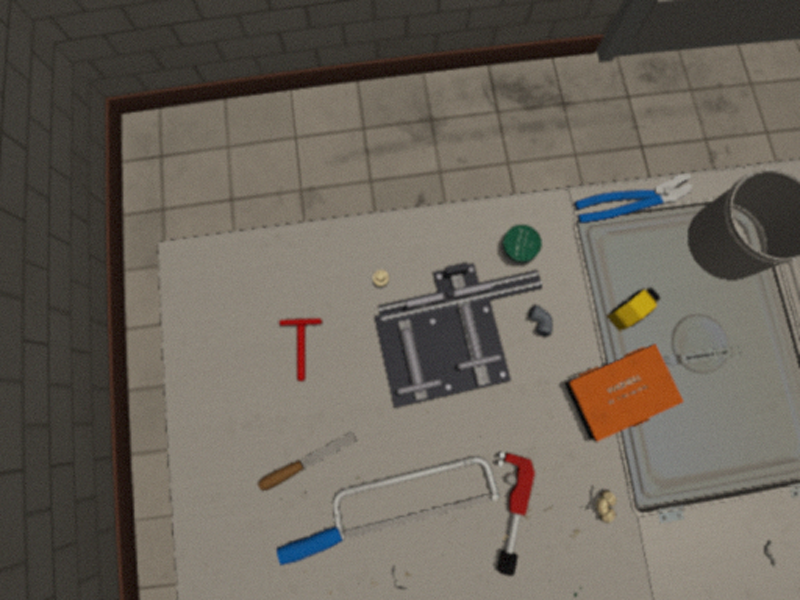

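```bash
python3 - <<'E'
import cv2
s=cv2.imread("side0_raw.png");t=cv2.imread("top0_raw.png")
cv2.imwrite("pics/sc.png",cv2.resize(s[165:245,100:280],(800,356),interpolation=cv2.INTER_CUBIC))
cv2.imwrite("pics/tc.png",cv2.resize(t[140:270,220:370],(692,600),interpolation=cv2.INTER_CUBIC))
E
```

```text
(no output)
```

View pics/sc.png

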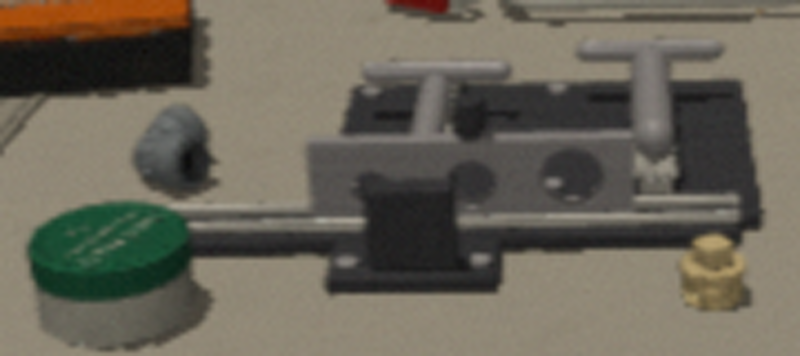

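View pics/tc.png

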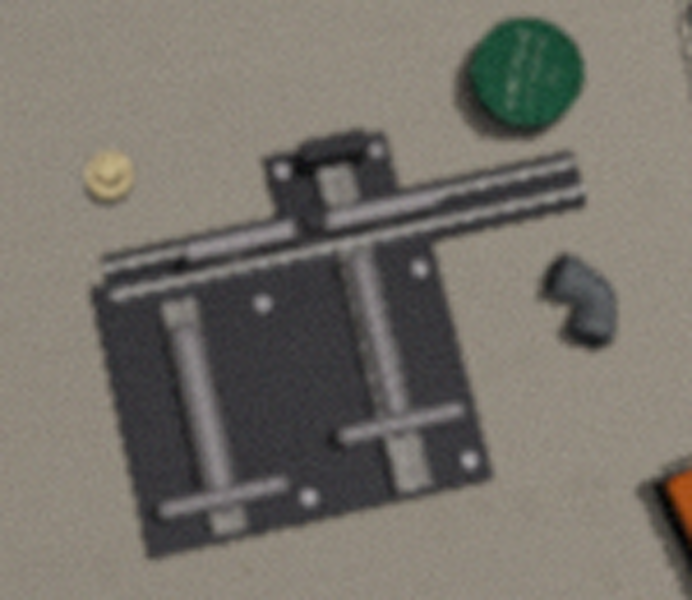

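```bash
cat > h.py <<'E'
import numpy as np, cv2
from cell import telemetry, cams, arm
def K(n):
    c=cams.calibration(n); f=192/np.tan(np.radians(c['fovy']/2)); return c,f
def ray(n,uv):
    c,f=K(n); uv=np.atleast_2d(uv).astype(float)
    d=np.c_[(uv[:,0]-c['cx'])/f,(uv[:,1]-c['cy'])/f]; s=d.copy()
    for _ in range(10): s=d/(1+c['k1']*(s**2).sum(1,keepdims=True))
    D=np.c_[s,np.ones(len(s))]@c['R']; return -c['R'].T@c['t'],D
def plane(n,uv,z):
    o,D=ray(n,uv); return o+D*((z-o[2])/D[:,2])[:,None]
def proj(n,X):
    c,f=K(n); X=np.atleast_2d(X).astype(float); p=X@c['R'].T+c['t']; s=p[:,:2]/p[:,2:]
    s=s*(1+c['k1']*(s**2).sum(1,keepdims=True)); return s*f+[c['cx'],c['cy']]
E
python3 - <<'E'
from h import *
t=cv2.imread("top0_raw.png"); g=cv2.cvtColor(t,cv2.COLOR_BGR2HSV)
m=((g[...,2]<85)).astype(np.uint8)*255
m[:, :225]=0;m[:,365:]=0;m[:160]=0;m[270:]=0
m=cv2.morphologyEx(m,cv2.MORPH_CLOSE,np.ones((3,3)))
cs,_=cv2.findContours(m,cv2.RETR_EXTERNAL,cv2.CHAIN_APPROX_NONE)
for c in cs:
    if cv2.contourArea(c)>200:
        h=cv2.approxPolyDP(c,2,True)[:,0]; print(cv2.contourArea(c)); print(np.c_[h,plane("top",h,8)[:,:2].round(0)])
# light bars
b=((g[...,2]>95)).astype(np.uint8)*255
v=cv2.resize(np.hstack([m[140:270,220:370],b[140:270,220:370]]),(800,347)); cv2.imwrite("pics/m.png",v)
# crop-pixel guesses
def cr(p): p=np.array(p,float); return np.c_[220+(p[:,0]+.5)*150/692-.5,140+(p[:,1]+.5)*130/600-.5]
for nm,P,z in [("thin bar",[(342,437),(461,408)],30),("thick bar",[(163,511),(284,484)],32.5),("base BL BR",[(150,557),(490,480)],8),("knob",[(312,215)],60),("plate top ends",[(185,251),(440,203)],46),("groove stop end",[(338,170)],20),("groove near end",[(411,487)],18),("park ends",[(180,300),(230,530)],19)]:
    w=plane("top",cr(P),z); print(nm,w.round(1)[:,:2].tolist(), np.linalg.norm(w[0]-w[-1]).round(1))
E
```

```text
4466.0
[[ 344.  177.  625. -266.]
 [ 337.  178.  624. -248.]
 [ 336.  175.  633. -247.]
 [ 339.  174.  634. -255.]
 [ 329.  176.  633. -229.]
 [ 330.  180.  622. -229.]
 [ 324.  177.  632. -215.]
 [ 320.  178.  630. -205.]
 [ 321.  182.  620. -205.]
 [ 316.  179.  629. -194.]
 [ 318.  182.  621. -198.]
 [ 313.  185.  615. -184.]
 [ 291.  189.  612. -126.]
 [ 288.  180.  637. -122.]
 [ 290.  175.  649. -130.]
 [ 295.  175.  647. -142.]
 [ 298.  183.  625. -146.]
 [ 307.  181.  627. -170.]
 [ 304.  174.  647. -166.]
 [ 299.  173.  651. -153.]
 [ 302.  169.  660. -163.]
 [ 296.  168.  665. -148.]
 [ 277.  175.  653.  -96.]
 [ 279.  187.  622.  -97.]
 [ 284.  188.  617. -109.]
 [ 283.  192.  607. -105.]
 [ 260.  196.  605.  -46.]
 [ 260.  192.  615.  -47.]
 [ 253.  193.  615.  -29.]
 [ 254.  197.  605.  -30.]
 [ 248.  194.  614.  -16.]
 [ 251.  195.  611.  -23.]
 [ 250.  198.  603.  -20.]
 [ 243.  195.  614.   -3.]
 [ 246.  198.  605.  -10.]
 [ 240.  205.  589.    7.]
 [ 252.  260.  450.   -4.]
 [ 309.  247.  462. -147.]
 [ 305.  246.  466. -138.]
 [ 302.  235.  493. -135.]
 [ 293.  235.
[... 154 characters left out ...]
5.  196.  596. -108.]
 [ 285.  192.  607. -110.]
 [ 307.  189.  607. -167.]
 [ 301.  193.  598. -150.]
 [ 308.  226.  513. -154.]
 [ 320.  227.  507. -183.]
 [ 318.  231.  498. -176.]
 [ 311.  232.  498. -158.]
 [ 311.  246.  464. -153.]
 [ 325.  243.  466. -188.]
 [ 313.  192.  597. -181.]
 [ 345.  184.  606. -266.]
 [ 342.  182.  612. -259.]]
thin bar [[496.6, -112.7], [502.9, -177.2]] 64.8
thick bar [[471.5, -14.7], [476.6, -78.8]] 64.3
base BL BR [[449.5, -4.6], [464.4, -190.1]] 186.1
knob [[610.1, -112.1]] 0.0
plate top ends [[603.0, -44.5], [610.1, -181.9]] 137.7
groove stop end [[641.3, -134.6]] 0.0
groove near end [[466.3, -146.0]] 0.0
park ends [[581.9, -38.9], [457.4, -48.1]] 124.8
```

View pics/m.png

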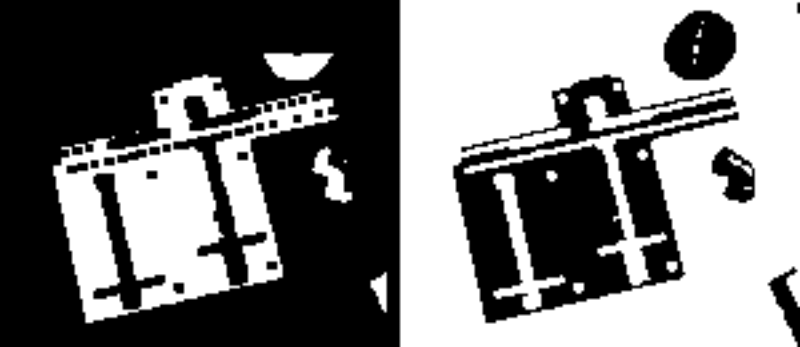

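```bash
python3 - <<'E'
from h import *
def cr(p): p=np.array(p,float); return np.c_[100+(p[:,0]+.5)*180/800-.5,165+(p[:,1]+.5)*80/356-.5]
a=0.073;R=np.array([[np.cos(a),np.sin(a)],[-np.sin(a),np.cos(a)]]);O=np.array([609,-136])
for nm,P,z in [("thin bar",[(365,71),(508,70)],30),("thick bar",[(580,48),(722,48)],32.5),("knob",[(470,118)],57),("plate top ends x=4",[(308,142),(632,135)],46),("base far corners R",[(742,82)],8),("wide hole ctr",[(573,174)],24),("mid hole",[(473,180)],24),("stop top",[(360,183),(455,180)],46)]:
    w=plane("side",cr(P),z); print(nm,w.round(1)[:,:2].tolist(), np.linalg.norm(w[0]-w[-1]).round(1), "gauge",((w[:,:2]-O)@R.T).round(1).tolist())
def crt(p): p=np.array(p,float); return np.c_[220+(p[:,0]+.5)*150/692-.5,140+(p[:,1]+.5)*130/600-.5]
def tri(a,b):
    o1,d1=ray("top",a);o2,d2=ray("side",b);d1=d1[0]/np.linalg.norm(d1);d2=d2[0]/np.linalg.norm(d2)
    s=np.linalg.lstsq(np.c_[d1,-d2],o2-o1,rcond=None)[0];p,q=o1+s[0]*d1,o2+s[1]*d2;return ((p+q)/2).round(1),np.linalg.norm(p-q).round(1)
for nm,p,q in [("thin bar L",(461,408),(365,71)),("thin bar R",(342,437),(508,70)),("thick L",(284,484),(580,48)),("thick R",(163,511),(722,48)),("knob",(312,215),(470,110))]:
    print(nm,tri(crt([p]),cr([q])))
E
```

```text
thin bar [[499.2, -177.1], [495.4, -110.4]] 66.9 gauge [[-112.5, -33.0], [-111.4, 33.9]]
thick bar [[472.8, -78.7], [470.2, -11.1]] 67.6 gauge [[-131.7, 67.1], [-129.3, 134.6]]
knob [[612.6, -110.4]] 0.0 gauge [[5.4, 25.3]]
plate top ends x=4 [[614.9, -178.1], [602.5, -44.5]] 134.3 gauge [[2.8, -42.4], [0.2, 91.8]]
base far corners R [[453.1, -1.9]] 0.0 gauge [[-145.7, 145.1]]
wide hole ctr [[594.9, -70.4]] 0.0 gauge [[-9.3, 66.5]]
mid hole [[602.5, -112.0]] 0.0 gauge [[-4.7, 24.4]]
stop top [[653.2, -149.1], [648.8, -111.7]] 37.6 gauge [[43.1, -16.3], [41.5, 21.3]]
thin bar L (array([ 502.7, -176.6,   31.5]), np.float64(0.6))
thin bar R (array([ 496.4, -111.4,   30.5]), np.float64(2.4))
thick L (array([476.5, -78.5,  34. ]), np.float64(0.4))
thick R (array([471.4, -12.9,  33. ]), np.float64(3.6))
knob (array([ 610.1, -111.4,   59.6]), np.float64(1.5))
```

The pin in the gauging groove measures about 14 mm across, the parked one about 18 mm. The red T at top-view pixel (300,348) is the lookalike, off the gauge. The two grey pins at (478,362) and (415,385) lie in the grooves, and the gauging one's bar, at about 30.5–31.5 mm high, fits pin_thin. The gauge origin is near (608,-136) with yaw about 0.075, and the plate sits at about +24 mm.

Next I turn the tool to line up with the gauge and travel to the knob.

Call:
apply_moves(
  targets=[
    {"dp": [-1, -2, 0], "angular": [0, 0, -0.175]},
    {"dp": [-1.5, -3, 0], "angular": [0, 0, -0.174]},
    {"dp": [-2.1, -4.5, 0], "angular": [0, 0, 0]},
    {"dp": [-2.1, -4.5, 0], "angular": [0, 0, 0]},
    {"dp": [-2.1, -4.5, 0], "angular": [0, 0, 0]},
    {"dp": [-2.1, -4.5, 0], "angular": [0, 0, 0]},
    {"dp": [-2.1, -4.5, 0], "angular": [0, 0, 0]},
    {"dp": [-2.1, -4.5, 0], "angular": [0, 0, 0]},
  ],
  fingers=4,
  squeeze=10,
)

```text
t: 1.1
ee_pos: [345.5, 334.8, 205.4]
ee_rot: [-0.0, -0.037, 0.999, -0.0]
force: [0.9, 1.7, 1.1]
finger_gap: 0.426
```

```bash
cat > st.py <<'E'
from h import *
import sys
a=0.075;O=np.array([608,-136.])
def gauge(w): d=np.atleast_2d(w)[:,:2]-O; return np.c_[d[:,0]*np.cos(a)+d[:,1]*np.sin(a),-d[:,0]*np.sin(a)+d[:,1]*np.cos(a)]
def rep():
    s=telemetry.observe(); q=s['ee_rot']; w,x,y,z=q
    ty=np.array([2*(x*y-w*z),1-2*(x*x+z*z)]); tz=np.array([2*(x*z+w*y),2*(y*z-w*x)])
    print("t%.2f"%s['t'],"pos",s['ee_pos'].round(1),"gauge",gauge(s['ee_pos']).round(1)[0],"yaw(y)-90",round(np.degrees(np.arctan2(ty[1],ty[0]))-90,2),"tilt",tz.round(4),"F",s['force'].round(1),"gap",round(s['finger_gap']*94,1))
E
python3 -c "
from st import *
rep()"
```

```text
t1.10 pos [345.5 334.8 205.4] gauge [-226.5  489.2] yaw(y)-90 4.25 tilt [-0.0001 -0.    ] F [0.9 1.7 1.1] gap 40.1
```

Call:
apply_moves(
  targets=[
    {"dp": [-2.2, -4.5, 0], "angular": [0, 0, 0]},
    {"dp": [-2.2, -4.5, 0], "angular": [0, 0, 0]},
    {"dp": [-2.2, -4.5, 0], "angular": [0, 0, 0]},
    {"dp": [-2.2, -4.5, 0], "angular": [0, 0, 0]},
    {"dp": [-2.2, -4.5, 0], "angular": [0, 0, 0]},
    {"dp": [-2.2, -4.5, 0], "angular": [0, 0, 0]},
    {"dp": [-2.2, -4.5, 0], "angular": [0, 0, 0]},
    {"dp": [-2.2, -4.5, 0], "angular": [0, 0, 0]},
  ],
)

```text
t: 2.1
ee_pos: [547.6, -11.0, 205.4]
ee_rot: [-0.0, -0.037, 0.999, 0.0]
force: [0.6, 0.4, -0.0]
finger_gap: 0.424
```

```bash
python3 -c "
from st import *
rep()"
```

```text
t2.10 pos [547.6 -11.  205.4] gauge [-50.8 129.2] yaw(y)-90 4.26 tilt [-0.0001  0.    ] F [ 0.6  0.4 -0. ] gap 39.9
```

Call:
apply_moves(
  targets=[
    {"dp": [-1.8, -3.5, 1], "angular": [0, 0, 0]},
    {"dp": [-1.8, -3.5, 2], "angular": [0, 0, 0]},
    {"dp": [-1.7, -3.5, 3], "angular": [0, 0, 0]},
    {"dp": [0, 0, 3], "angular": [0, 0, 0]},
    {"dp": [0, 0, 3], "angular": [0, 0, 0]},
    {"dp": [0, 0, 1], "angular": [0, 0, 0]},
    {"dp": [0, 0, 0], "angular": [0, 0, 0]},
  ],
)

```text
t: 2.98
ee_pos: [607.6, -110.4, 75.4]
ee_rot: [-0.0, -0.037, 0.999, -0.0]
force: [-0.3, -0.1, 0.0]
finger_gap: 0.426
```

```bash
python3 - <<'E'
from st import *
rep()
s=cams.read_camera("side")[...,::-1];t=cams.read_camera("top")[...,::-1]
cv2.imwrite("pics/s1.png",np.vstack([cv2.resize(s[140:240,100:300],(600,300),interpolation=cv2.INTER_CUBIC),cv2.resize(t[150:250,200:400],(600,300),interpolation=cv2.INTER_CUBIC)]))
E
```

```text
t2.98 pos [ 607.6 -110.4   75.4] gauge [ 1.5 25.6] yaw(y)-90 4.25 tilt [-0.0008 -0.0001] F [-0.3 -0.1  0. ] gap 40.0
```

View pics/s1.png

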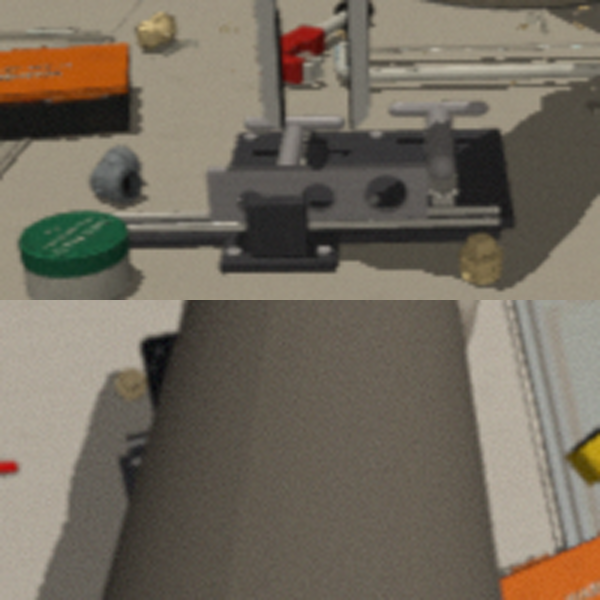

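The side view shows the fingers at about x 270 and 358, either side of the knob at (317,152), so they are centred. I lower to it and close.

Call:
apply_moves(
  targets=[
    {"dp": [0, 0, 1.2], "angular": [0, 0, 0]},
    {"dp": [0, 0, 1.1], "angular": [0, 0, 0]},
    {"dp": [0, 0, 0], "angular": [0, 0, 0]},
  ],
)

```text
t: 3.45
ee_pos: [607.1, -110.2, 51.4]
ee_rot: [-0.001, -0.037, 0.999, 0.0]
force: [-0.2, -0.2, -0.2]
finger_gap: 0.428
```

Call:
apply_moves(
  targets=[
    {"dp": [0, 0, 0], "angular": [0, 0, 0]},
    {"dp": [0, 0, 0], "angular": [0, 0, 0]},
    {"dp": [0, 0, 0], "angular": [0, 0, 0]},
    {"dp": [0, 0, 0], "angular": [0, 0, 0]},
  ],
  fingers=1.0,
  squeeze=10,
)

```text
t: 3.95
ee_pos: [607.9, -110.5, 52.7]
ee_rot: [0.0, -0.037, 0.999, -0.0]
force: [-0.1, -0.4, 1.9]
finger_gap: 0.146
```

```bash
python3 - <<'E'
from st import *
rep()
s=cams.read_camera("side")[...,::-1]
cv2.imwrite("pics/s2.png",cv2.resize(s[140:240,100:300],(800,400),interpolation=cv2.INTER_CUBIC))
E
```

```text
t3.95 pos [ 607.9 -110.5   52.7] gauge [ 1.8 25.5] yaw(y)-90 4.24 tilt [ 0.0004 -0.0001] F [-0.1 -0.4  1.9] gap 13.7
```

View pics/s2.png

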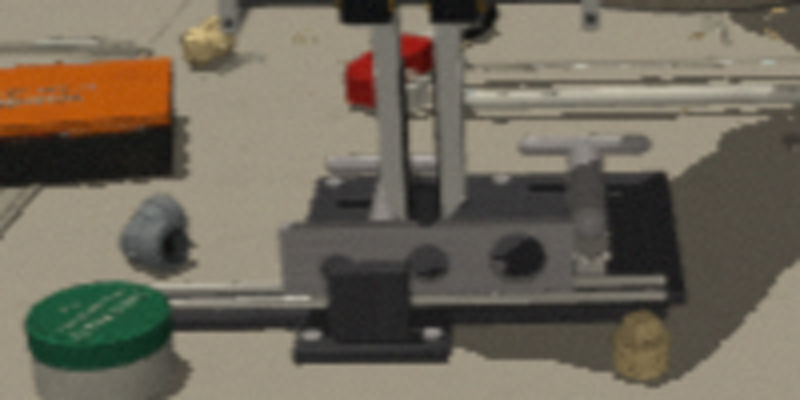

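Call:
apply_moves(
  targets=[
    {"dp": [0, -1.5, 0], "angular": [0, 0, 0]},
    {"dp": [0, -2, 0], "angular": [0, 0, 0]},
    {"dp": [0, -2, 0], "angular": [0, 0, 0]},
    {"dp": [0, -1.5, 0], "angular": [0, 0, 0]},
    {"dp": [0, -0.5, 0], "angular": [0, 0, 0]},
    {"dp": [0, 0, 0], "angular": [0, 0, 0]},
  ],
)

```text
t: 4.75
ee_pos: [614.3, -187.3, 52.7]
ee_rot: [0.001, -0.036, 0.999, -0.001]
force: [6.4, -0.9, -0.3]
finger_gap: 0.141
```

```bash
python3 - <<'E'
from st import *
rep()
E
```

```text
t4.75 pos [ 614.3 -187.3   52.7] gauge [  2.5 -51.6] yaw(y)-90 4.16 tilt [ 0.002  -0.0012] F [ 6.4 -0.9 -0.3] gap 13.3
```

Call:
apply_moves(
  targets=[
    {"dp": [0, -0.2, 0], "angular": [0, 0, 0]},
    {"dp": [0, -0.1, 0], "angular": [0, 0, 0]},
    {"dp": [0, 0, 0], "angular": [0, 0, 0]},
  ],
)

```text
t: 5.12
ee_pos: [614.6, -189.5, 52.8]
ee_rot: [0.001, -0.037, 0.999, -0.0]
force: [5.7, 1.8, 1.1]
finger_gap: 0.147
```

```bash
python3 - <<'E'
from st import *
rep()
E
```

```text
t5.12 pos [ 614.6 -189.5   52.8] gauge [  2.5 -53.8] yaw(y)-90 4.21 tilt [ 0.0019 -0.0006] F [5.7 1.8 1.1] gap 13.8
```

Call:
apply_moves(
  targets=[
    {"dp": [-0.1, -0.1, 0], "angular": [0, 0, 0]},
    {"dp": [0, -0.1, 0], "angular": [0, 0, 0]},
    {"dp": [0, 0, 0], "angular": [0, 0, 0]},
  ],
)

```text
t: 5.5
ee_pos: [614.7, -190.2, 52.7]
ee_rot: [-0.0, -0.037, 0.999, 0.0]
force: [-0.5, 4.4, 7.3]
finger_gap: 0.145
```

Call:
apply_moves(
  targets=[
    {"dp": [0, -0.2, 0], "angular": [0, 0, 0]},
    {"dp": [0, 0, 0], "angular": [0, 0, 0]},
  ],
)

```text
t: 5.75
ee_pos: [614.7, -190.4, 52.5]
ee_rot: [-0.0, -0.037, 0.999, 0.002]
force: [-2.4, 13.2, 10.4]
finger_gap: 0.147
```

Call:
apply_moves(
  targets=[
    {"dp": [0, -0.2, 0], "angular": [0, 0, 0]},
    {"dp": [0, 0, 0], "angular": [0, 0, 0]},
  ],
)

```text
t: 6.0
ee_pos: [614.8, -190.9, 52.5]
ee_rot: [-0.001, -0.038, 0.999, 0.002]
force: [-3.8, 20.3, 14.5]
finger_gap: 0.152
```

```bash
python3 - <<'E'
from st import *
rep()
E
```

```text
t6.00 pos [ 614.8 -190.9   52.5] gauge [  2.7 -55.3] yaw(y)-90 4.35 tilt [-0.0017  0.0047] F [-3.8 20.3 14.5] gap 14.3
```

Call:
apply_moves(
  targets=[
    {"dp": [0, 0.6, 0], "angular": [0, 0, 0]},
    {"dp": [0, 0.6, 0], "angular": [0, 0, 0]},
    {"dp": [0, 0.6, 0], "angular": [0, 0, 0]},
    {"dp": [0, 0, 0], "angular": [0, 0, 0]},
  ],
)

```text
t: 6.5
ee_pos: [613.5, -175.6, 52.5]
ee_rot: [-0.0, -0.037, 0.999, 0.0]
force: [-0.0, 1.1, 5.3]
finger_gap: 0.14
```

```bash
sed -i 's/^a=.*/a=0.083;O=np.array([610.1,-134.3])/' st.py; python3 - <<'E'
from st import *
rep()
s=cams.read_camera("side")[...,::-1]
cv2.imwrite("pics/s3.png",cv2.resize(s[140:240,100:300],(800,400),interpolation=cv2.INTER_CUBIC))
E
```

```text
t6.50 pos [ 613.5 -175.6   52.5] gauge [ -0.1 -41.5] yaw(y)-90 4.27 tilt [-0.0005  0.0003] F [-0.   1.1  5.3] gap 13.2
```

View pics/s3.png

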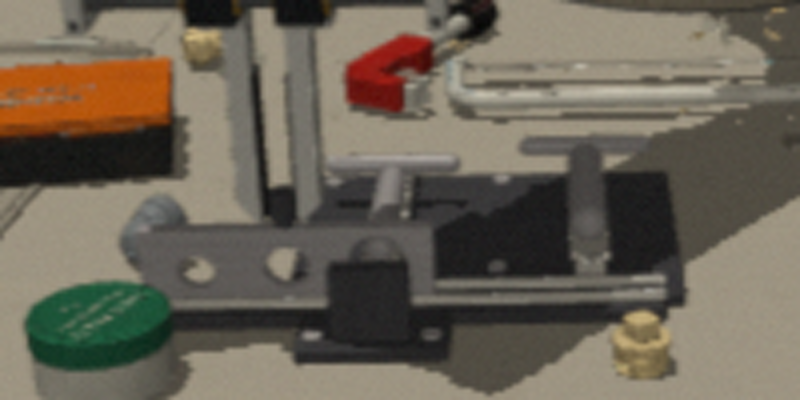

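The plate is at about -42 with the wide hole in front of the groove. I release the knob, lift and go behind the cross-bar with shut fingers.

Call:
apply_moves(
  targets=[
    {"dp": [0, 0, 0], "angular": [0, 0, 0]},
    {"dp": [0, 0, 0], "angular": [0, 0, 0]},
    {"dp": [0, 0, -2.5], "angular": [0, 0, 0]},
    {"dp": [0, 0, -3.5], "angular": [0, 0, -0.009]},
  ],
  fingers=3.0,
)

```text
t: 7.05
ee_pos: [612.7, -176.0, 112.2]
ee_rot: [-0.001, -0.042, 0.999, 0.0]
force: [0.6, -0.0, 0.5]
finger_gap: 0.318
```

Call:
apply_moves(
  targets=[
    {"dp": [3.3, 1.0, 0], "angular": [0, 0, 0]},
    {"dp": [3.3, 1.05, 0], "angular": [0, 0, 0]},
    {"dp": [3.3, 1.05, 0], "angular": [0, 0, 0]},
    {"dp": [3.3, 1.05, 0], "angular": [0, 0, 0]},
    {"dp": [0, 0, 0], "angular": [0, 0, 0]},
  ],
  fingers=0,
)

```text
t: 7.68
ee_pos: [476.5, -145.3, 112.5]
ee_rot: [-0.0, -0.041, 0.999, 0.001]
force: [-0.3, -0.2, 0.6]
finger_gap: 0.006
```

```bash
python3 - <<'E'
from st import *
rep()
s=cams.read_camera("side")[...,::-1]
cv2.imwrite("pics/s4.png",cv2.resize(s[140:240,100:300],(800,400),interpolation=cv2.INTER_CUBIC))
E
```

```text
t7.67 pos [ 476.5 -145.3  112.5] gauge [-134.     0.2] yaw(y)-90 4.74 tilt [-0.0009  0.0011] F [-0.3 -0.2  0.6] gap 0.6
```

View pics/s4.png

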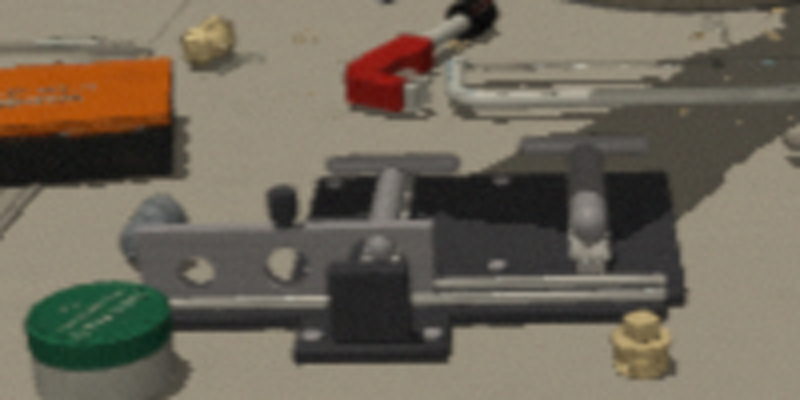

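Call:
apply_moves(
  targets=[
    {"dp": [0, 0, 3], "angular": [0, 0, 0]},
    {"dp": [0, 0, 3], "angular": [0, 0, 0]},
    {"dp": [0, 0, 2], "angular": [0, 0, 0]},
    {"dp": [0, 0, 0.6], "angular": [0, 0, 0]},
    {"dp": [0, 0, 0], "angular": [0, 0, 0]},
  ],
)

```text
t: 8.35
ee_pos: [479.0, -146.0, 26.5]
ee_rot: [-0.0, -0.041, 0.999, -0.0]
force: [0.6, 0.6, 0.3]
finger_gap: -0.0
```

```bash
python3 - <<'E'
from st import *
rep()
s=cams.read_camera("side")[...,::-1]
cv2.imwrite("pics/s5.png",cv2.resize(s[140:240,100:300],(800,400),interpolation=cv2.INTER_CUBIC))
E
```

```text
t8.35 pos [ 479.  -146.    26.5] gauge [-131.6   -0.8] yaw(y)-90 4.75 tilt [-0.0004 -0.0003] F [0.6 0.6 0.3] gap -0.0
```

View pics/s5.png

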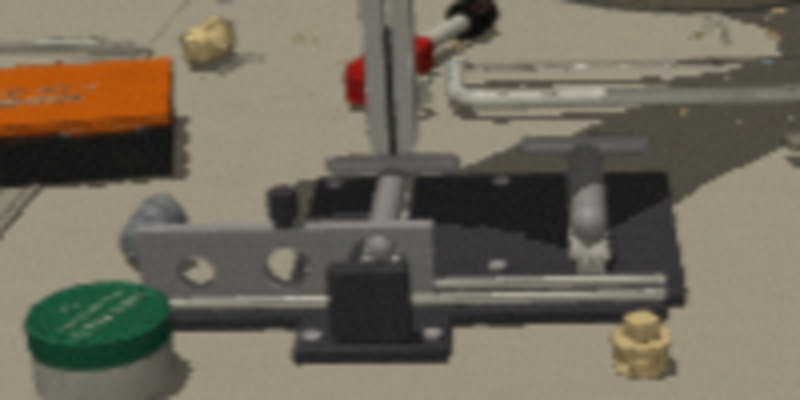

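Call:
apply_moves(
  targets=[
    {"dp": [-0.5, 0, 0], "angular": [0, 0, 0]},
    {"dp": [-0.5, 0, 0], "angular": [0, 0, 0]},
    {"dp": [-0.5, 0, 0], "angular": [0, 0, 0]},
    {"dp": [-0.5, 0, 0], "angular": [0, 0, 0]},
    {"dp": [-0.5, 0, 0], "angular": [0, 0, 0]},
    {"dp": [0, 0, 0], "angular": [0, 0, 0]},
  ],
)

```text
t: 9.15
ee_pos: [503.7, -143.6, 26.7]
ee_rot: [-0.0, -0.042, 0.999, 0.0]
force: [-3.2, 0.3, 4.1]
finger_gap: 0.008
```

Call:
apply_moves(
  targets=[
    {"dp": [-0.5, 0, 0], "angular": [0, 0, 0]},
    {"dp": [-0.5, 0, 0], "angular": [0, 0, 0]},
    {"dp": [-0.5, 0, 0], "angular": [0, 0, 0]},
    {"dp": [-0.5, 0, 0], "angular": [0, 0, 0]},
    {"dp": [0, 0, 0], "angular": [0, 0, 0]},
  ],
)

```text
t: 9.78
ee_pos: [524.1, -141.9, 26.5]
ee_rot: [0.0, -0.042, 0.999, -0.0]
force: [-0.9, 0.2, 1.7]
finger_gap: 0.002
```

```bash
python3 - <<'E'
from st import *
rep()
s=cams.read_camera("side")[...,::-1]
cv2.imwrite("pics/s6.png",cv2.resize(s[140:240,100:300],(800,400),interpolation=cv2.INTER_CUBIC))
E
```

```text
t9.78 pos [ 524.1 -141.9   26.5] gauge [-86.3  -0.4] yaw(y)-90 4.78 tilt [ 0.0005 -0.0001] F [-0.9  0.2  1.7] gap 0.1
```

View pics/s6.png

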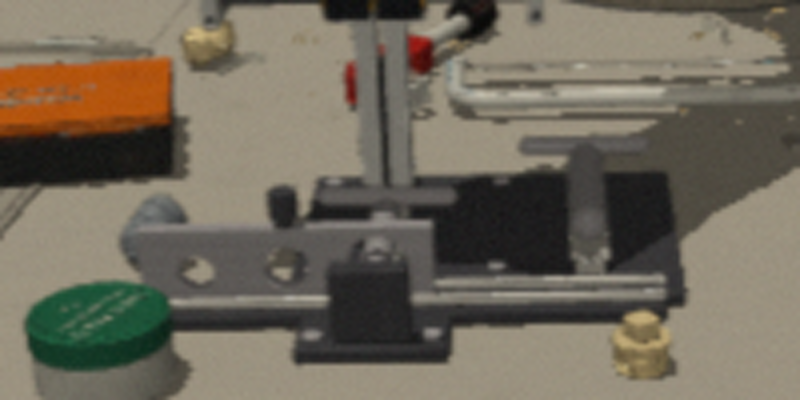

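The pin slides freely and has passed into the hole. I push on in smaller steps to the stop.

Call:
apply_moves(
  targets=[
    {"dp": [-0.4, 0, 0], "angular": [0, 0, 0]},
    {"dp": [-0.4, 0, 0], "angular": [0, 0, 0]},
    {"dp": [0, 0, 0], "angular": [0, 0, 0]},
  ],
)

```text
t: 10.2
ee_pos: [531.9, -141.3, 26.5]
ee_rot: [0.0, -0.042, 0.999, -0.0]
force: [-0.3, -0.1, 1.5]
finger_gap: 0.003
```

Call:
apply_moves(
  targets=[
    {"dp": [-0.2, 0, 0], "angular": [0, 0, 0]},
    {"dp": [-0.2, 0, 0], "angular": [0, 0, 0]},
    {"dp": [0, 0, 0], "angular": [0, 0, 0]},
  ],
)

```text
t: 10.58
ee_pos: [533.5, -141.1, 26.2]
ee_rot: [-0.002, -0.041, 0.999, 0.0]
force: [-11.0, -0.4, 7.5]
finger_gap: 0.003
```

Call:
apply_moves(
  targets=[
    {"dp": [-0.2, 0, 0], "angular": [0, 0, 0]},
    {"dp": [-0.2, 0, 0], "angular": [0, 0, 0]},
    {"dp": [0, 0, 0], "angular": [0, 0, 0]},
  ],
)

```text
t: 10.95
ee_pos: [534.0, -141.2, 25.9]
ee_rot: [-0.005, -0.041, 0.999, 0.001]
force: [-30.3, -0.3, 29.2]
finger_gap: 0.008
```

```bash
python3 - <<'E'
from st import *
rep()
s=cams.read_camera("side")[...,::-1]
cv2.imwrite("pics/s7.png",cv2.resize(s[140:240,100:300],(800,400),interpolation=cv2.INTER_CUBIC))
E
```

```text
t10.95 pos [ 534.  -141.2   25.9] gauge [-76.4  -0.5] yaw(y)-90 4.67 tilt [-0.0093  0.0016] F [-30.3  -0.3  29.2] gap 0.8
```

View pics/s7.png

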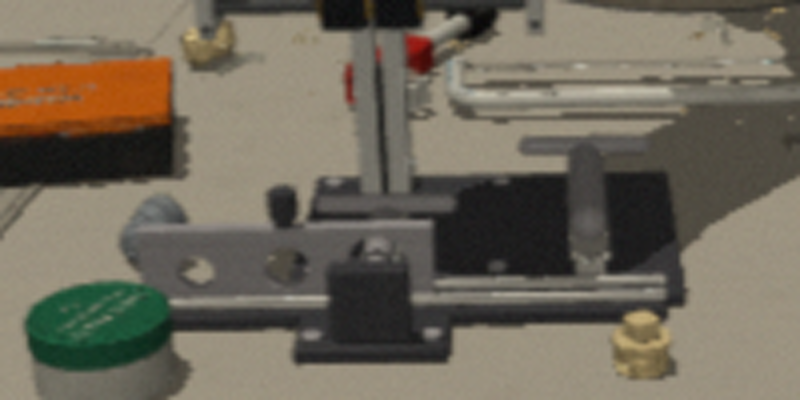

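The push stalls at 30 N with the nose calculated at 31–34 mm, so it is at the end stop. Next I back off, lift over the bar, straddle the shank and draw it back.

Call:
apply_moves(
  targets=[
    {"dp": [0.5, 0, 0], "angular": [0, 0, 0]},
    {"dp": [0.5, 0, 0], "angular": [0, 0, 0]},
    {"dp": [0, 0, -2], "angular": [0, 0, 0]},
    {"dp": [0, 0, -2.5], "angular": [0, 0, 0]},
    {"dp": [-1.9, 0, 0], "angular": [0, 0, 0]},
    {"dp": [-1.9, 0, 0], "angular": [0, 0, 0]},
    {"dp": [0, 0, 0], "angular": [0, 0, 0]},
  ],
)

```text
t: 11.88
ee_pos: [568.5, -138.1, 71.5]
ee_rot: [0.0, -0.042, 0.999, -0.0]
force: [-0.4, 1.0, 0.5]
finger_gap: 0.007
```

Call:
apply_moves(
  targets=[
    {"dp": [0, 0, 0], "angular": [0, 0, 0]},
    {"dp": [0, 0, 0], "angular": [0, 0, 0]},
    {"dp": [0, 0, 0], "angular": [0, 0, 0]},
  ],
  fingers=3.0,
)

```text
t: 12.25
ee_pos: [567.0, -138.4, 71.5]
ee_rot: [-0.0, -0.041, 0.999, 0.0]
force: [0.2, 0.5, -0.5]
finger_gap: 0.284
```

```bash
python3 - <<'E'
from st import *
rep()
s=cams.read_camera("side")[...,::-1]
cv2.imwrite("pics/s8.png",cv2.resize(s[140:240,100:300],(800,400),interpolation=cv2.INTER_CUBIC))
E
```

```text
t12.25 pos [ 567.  -138.4   71.5] gauge [-43.3  -0.5] yaw(y)-90 4.75 tilt [-0.0001  0.0001] F [ 0.2  0.5 -0.5] gap 26.7
```

View pics/s8.png

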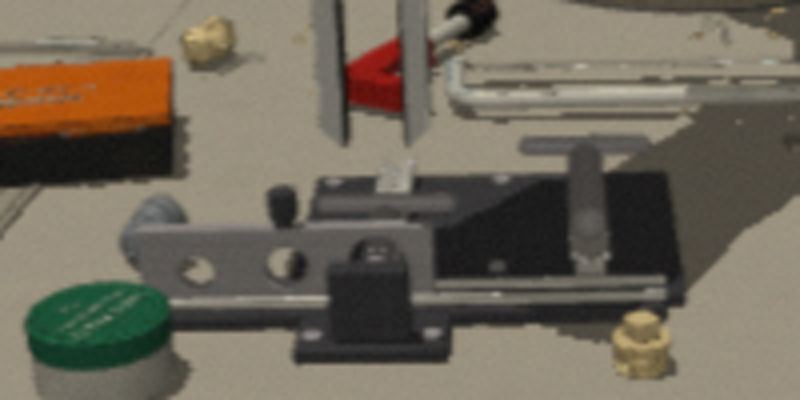

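```bash
python3 - <<'E'
from st import *
for p in [(320,197),(453,203)]:
    print(gauge(plane("side",[(100+(p[0]+.5)/4-.5,140+(p[1]+.5)/4-.5)],30)))
E
```

```text
[[-70.65684603 -33.17511835]]
[[-60.31061518  33.48357745]]
```

Call:
apply_moves(
  targets=[
    {"dp": [0, 0, 1.5], "angular": [0, 0, 0]},
    {"dp": [0, 0, 1.5], "angular": [0, 0, 0]},
    {"dp": [0, 0, 1.0], "angular": [0, 0, 0]},
    {"dp": [0, 0, 0.5], "angular": [0, 0, 0]},
    {"dp": [0, 0, 0], "angular": [0, 0, 0]},
  ],
)

```text
t: 12.92
ee_pos: [567.2, -138.4, 26.1]
ee_rot: [-0.0, -0.041, 0.999, -0.0]
force: [0.5, -0.4, -0.2]
finger_gap: 0.318
```

Call:
apply_moves(
  targets=[
    {"dp": [0.5, 0, 0], "angular": [0, 0, 0]},
    {"dp": [0.5, 0, 0], "angular": [0, 0, 0]},
    {"dp": [0.7, 0, 0], "angular": [0, 0, 0]},
    {"dp": [0.7, 0, 0], "angular": [0, 0, 0]},
    {"dp": [0, 0, 0], "angular": [0, 0, 0]},
  ],
)

```text
t: 13.55
ee_pos: [542.8, -140.3, 26.6]
ee_rot: [-0.0, -0.041, 0.999, 0.0]
force: [0.1, 0.4, -0.2]
finger_gap: 0.322
```

Call:
apply_moves(
  targets=[
    {"dp": [0.7, 0, 0], "angular": [0, 0, 0]},
    {"dp": [0.7, 0, 0], "angular": [0, 0, 0]},
    {"dp": [0.7, 0, 0], "angular": [0, 0, 0]},
    {"dp": [0.7, 0, 0], "angular": [0, 0, 0]},
    {"dp": [0.4, 0, 0], "angular": [0, 0, 0]},
    {"dp": [0, 0, 0], "angular": [0, 0, 0]},
  ],
)

```text
t: 14.3
ee_pos: [511.0, -143.0, 26.4]
ee_rot: [-0.0, -0.041, 0.999, 0.0]
force: [1.0, -0.5, 0.2]
finger_gap: 0.32
```

```bash
python3 - <<'E'
from st import *
rep()
s=cams.read_camera("side")[...,::-1]
cv2.imwrite("pics/s9.png",cv2.resize(s[140:240,100:300],(800,400),interpolation=cv2.INTER_CUBIC))
E
```

```text
t14.30 pos [ 511.  -143.    26.4] gauge [-99.4  -0.5] yaw(y)-90 4.75 tilt [-0.0006  0.0001] F [ 1.  -0.5  0.2] gap 30.1
```

View pics/s9.png

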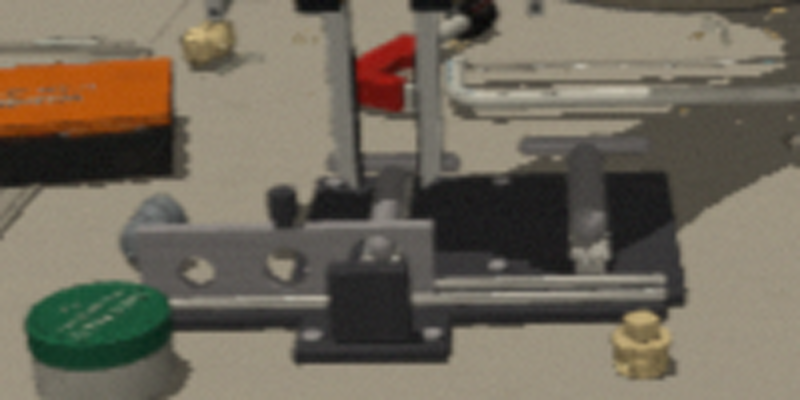

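Call:
apply_moves(
  targets=[
    {"dp": [-0.2, 0, 0], "angular": [0, 0, 0]},
    {"dp": [0, 0, -3], "angular": [0, 0, 0]},
    {"dp": [0, 0, -3], "angular": [0, 0, 0]},
    {"dp": [-3.2, -1.4, 0], "angular": [0, 0, 0]},
    {"dp": [-3.2, -1.4, 0], "angular": [0, 0, 0]},
    {"dp": [-3.3, -1.3, 0], "angular": [0, 0, 0]},
    {"dp": [0, 0, 0], "angular": [0, 0, 0]},
    {"dp": [0, 0, 0], "angular": [0, 0, 0]},
  ],
)

```text
t: 15.35
ee_pos: [612.9, -175.6, 86.0]
ee_rot: [-0.001, -0.041, 0.999, 0.0]
force: [-1.0, 0.9, 0.4]
finger_gap: 0.319
```

```bash
python3 - <<'E'
from st import *
rep()
s=cams.read_camera("side")[...,::-1]
cv2.imwrite("pics/s10.png",cv2.resize(s[140:240,100:300],(800,400),interpolation=cv2.INTER_CUBIC))
E
```

```text
t15.35 pos [ 612.9 -175.6   86. ] gauge [ -0.7 -41.4] yaw(y)-90 4.75 tilt [-0.0012 -0.    ] F [-1.   0.9  0.4] gap 30.0
```

View pics/s10.png

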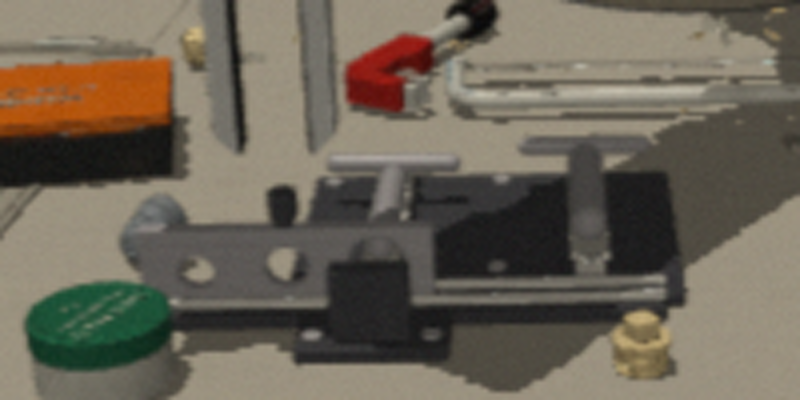

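The knob at (282,205) sits a little to the right of the mid-finger line (about 270), but within the 30 mm opening. Lowering and gripping.

Call:
apply_moves(
  targets=[
    {"dp": [0, 0, 1.5], "angular": [0, 0, 0]},
    {"dp": [0, 0, 1.0], "angular": [0, 0, 0]},
    {"dp": [0, 0, 0.8], "angular": [0, 0, 0]},
    {"dp": [0, 0, 0], "angular": [0, 0, 0]},
  ],
)

```text
t: 15.9
ee_pos: [613.1, -175.5, 52.7]
ee_rot: [-0.001, -0.042, 0.999, 0.0]
force: [1.1, 0.3, 0.6]
finger_gap: 0.323
```

Call:
apply_moves(
  targets=[
    {"dp": [0, 0, 0], "angular": [0, 0, 0]},
    {"dp": [0, 0, 0], "angular": [0, 0, 0]},
    {"dp": [0, 0, 0], "angular": [0, 0, 0]},
    {"dp": [0, 0, 0], "angular": [0, 0, 0]},
  ],
  fingers=1.0,
)

```text
t: 16.4
ee_pos: [613.8, -175.7, 53.8]
ee_rot: [0.0, -0.042, 0.999, -0.0]
force: [0.1, 0.6, 2.6]
finger_gap: 0.146
```

```bash
python3 - <<'E'
from st import *
rep()
E
```

```text
t16.40 pos [ 613.8 -175.7   53.8] gauge [  0.3 -41.5] yaw(y)-90 4.77 tilt [ 0.0005 -0.0001] F [0.1 0.6 2.6] gap 13.7
```

Call:
apply_moves(
  targets=[
    {"dp": [0, 0.8, 0], "angular": [0, 0, 0]},
    {"dp": [0, 1.5, 0], "angular": [0, 0, 0]},
    {"dp": [0, 2, 0], "angular": [0, 0, 0]},
    {"dp": [0, 2, 0], "angular": [0, 0, 0]},
    {"dp": [0, 1.5, 0], "angular": [0, 0, 0]},
    {"dp": [0, 1, 0], "angular": [0, 0, 0]},
    {"dp": [0, 0.5, 0], "angular": [0, 0, 0]},
    {"dp": [0, 0, 0], "angular": [0, 0, 0]},
  ],
)

```text
t: 17.4
ee_pos: [605.8, -80.6, 53.7]
ee_rot: [-0.0, -0.042, 0.999, 0.0]
force: [-0.2, 1.1, 7.3]
finger_gap: 0.146
```

```bash
python3 - <<'E'
from st import *
rep()
E
```

```text
t17.40 pos [605.8 -80.6  53.7] gauge [ 0.1 53.9] yaw(y)-90 4.87 tilt [-0.0002  0.001 ] F [-0.2  1.1  7.3] gap 13.7
```

Call:
apply_moves(
  targets=[
    {"dp": [0, 0.2, 0], "angular": [0, 0, 0]},
    {"dp": [0, 0, 0], "angular": [0, 0, 0]},
  ],
)

```text
t: 17.65
ee_pos: [605.7, -79.2, 53.7]
ee_rot: [0.0, -0.042, 0.999, 0.0]
force: [-0.7, -0.3, 7.3]
finger_gap: 0.145
```

Call:
apply_moves(
  targets=[
    {"dp": [0, 0.2, 0], "angular": [0, 0, 0]},
    {"dp": [0, 0, 0], "angular": [0, 0, 0]},
  ],
)

```text
t: 17.9
ee_pos: [605.6, -78.4, 53.8]
ee_rot: [0.0, -0.042, 0.999, -0.0]
force: [0.5, -4.7, 5.4]
finger_gap: 0.141
```

Call:
apply_moves(
  targets=[
    {"dp": [0, 0.2, 0], "angular": [0, 0, 0]},
    {"dp": [0, 0, 0], "angular": [0, 0, 0]},
  ],
)

```text
t: 18.15
ee_pos: [605.5, -78.3, 53.8]
ee_rot: [0.001, -0.041, 0.999, -0.001]
force: [2.7, -13.4, 2.8]
finger_gap: 0.14
```

```bash
python3 - <<'E'
from st import *
rep()
E
```

```text
t18.15 pos [605.5 -78.3  53.8] gauge [ 0.1 56.2] yaw(y)-90 4.72 tilt [ 0.0011 -0.0026] F [  2.7 -13.4   2.8] gap 13.2
```

Both limits are 112.0 mm apart, as they should be, so the plate scale is exact. I go back 14 mm to +42, the 16 mm hole.

Call:
apply_moves(
  targets=[
    {"dp": [0, -0.6, 0], "angular": [0, 0, 0]},
    {"dp": [0, -0.6, 0], "angular": [0, 0, 0]},
    {"dp": [0, -0.35, 0], "angular": [0, 0, 0]},
    {"dp": [0, 0, 0], "angular": [0, 0, 0]},
    {"dp": [0, 0, 0], "angular": [0, 0, 0]},
  ],
)

```text
t: 18.77
ee_pos: [606.6, -91.0, 53.7]
ee_rot: [0.0, -0.042, 0.999, 0.0]
force: [-0.9, -0.8, 6.1]
finger_gap: 0.143
```

```bash
python3 - <<'E'
from st import *
rep()
E
```

```text
t18.77 pos [606.6 -91.   53.7] gauge [ 0.1 43.4] yaw(y)-90 4.82 tilt [0.0001 0.0003] F [-0.9 -0.8  6.1] gap 13.4
```

Call:
apply_moves(
  targets=[
    {"dp": [0, -0.13, 0], "angular": [0, 0, 0]},
    {"dp": [0, 0, 0], "angular": [0, 0, 0]},
    {"dp": [0, 0, 0], "angular": [0, 0, 0]},
  ],
)

```text
t: 19.15
ee_pos: [606.7, -92.0, 53.7]
ee_rot: [-0.0, -0.042, 0.999, 0.0]
force: [-0.2, -0.4, 7.1]
finger_gap: 0.143
```

```bash
python3 - <<'E'
from st import *
rep()
E
```

```text
t19.15 pos [606.7 -92.   53.7] gauge [ 0.1 42.4] yaw(y)-90 4.83 tilt [-0.0001  0.0007] F [-0.2 -0.4  7.1] gap 13.4
```

Call:
apply_moves(
  targets=[
    {"dp": [0, -0.04, 0], "angular": [0, 0, 0]},
    {"dp": [0, 0, 0], "angular": [0, 0, 0]},
  ],
)

```text
t: 19.4
ee_pos: [606.7, -92.2, 53.7]
ee_rot: [-0.0, -0.042, 0.999, 0.0]
force: [-1.3, 1.6, 7.5]
finger_gap: 0.141
```

Call:
apply_moves(
  targets=[
    {"dp": [0, 0, 0], "angular": [0, 0, 0]},
    {"dp": [0, 0, 0], "angular": [0, 0, 0]},
    {"dp": [0, 0, -2.5], "angular": [0, 0, 0]},
    {"dp": [0, 0, -3.5], "angular": [0, 0, 0]},
  ],
  fingers=3.0,
)

```text
t: 19.9
ee_pos: [605.9, -93.6, 113.2]
ee_rot: [-0.001, -0.042, 0.999, 0.0]
force: [0.2, 0.6, 0.1]
finger_gap: 0.318
```

Call:
apply_moves(
  targets=[
    {"dp": [3.3, -1.0, 0], "angular": [0, 0, 0]},
    {"dp": [3.3, -1.05, 0], "angular": [0, 0, 0]},
    {"dp": [3.3, -1.05, 0], "angular": [0, 0, 0]},
    {"dp": [3.4, -1.05, 0], "angular": [0, 0, 0]},
    {"dp": [0, 0, 0], "angular": [0, 0, 0]},
  ],
  fingers=0,
)

```text
t: 20.52
ee_pos: [475.6, -147.0, 113.5]
ee_rot: [-0.0, -0.041, 0.999, 0.0]
force: [0.4, 0.4, 0.0]
finger_gap: 0.006
```

```bash
python3 - <<'E'
from st import *
rep()
s=cams.read_camera("side")[...,::-1]
cv2.imwrite("pics/s11.png",cv2.resize(s[140:240,100:300],(800,400),interpolation=cv2.INTER_CUBIC))
E
```

```text
t20.52 pos [ 475.6 -147.   113.5] gauge [-135.1   -1.5] yaw(y)-90 4.64 tilt [-0.0008  0.0008] F [0.4 0.4 0. ] gap 0.6
```

View pics/s11.png

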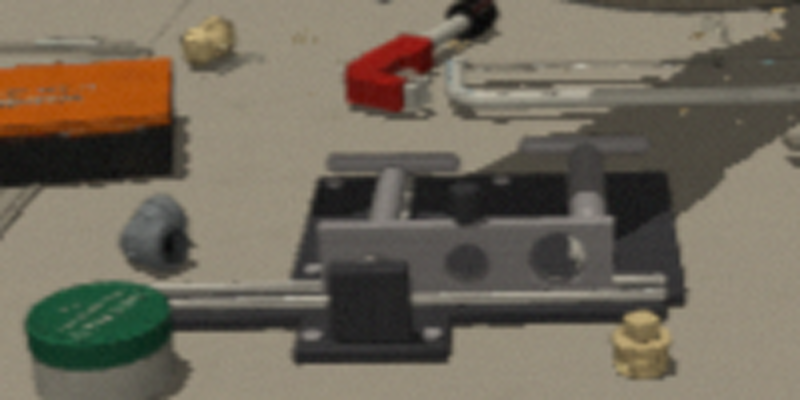

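Call:
apply_moves(
  targets=[
    {"dp": [0, 0.1, 3], "angular": [0, 0, -0.002]},
    {"dp": [0, 0, 3], "angular": [0, 0, 0]},
    {"dp": [0, 0, 2], "angular": [0, 0, 0]},
    {"dp": [0, 0, 0.6], "angular": [0, 0, 0]},
    {"dp": [0, 0, 0], "angular": [0, 0, 0]},
  ],
)

```text
t: 21.2
ee_pos: [478.0, -145.3, 27.5]
ee_rot: [-0.0, -0.043, 0.999, -0.0]
force: [-1.4, 0.2, 0.9]
finger_gap: 0.005
```

Call:
apply_moves(
  targets=[
    {"dp": [-0.5, 0, 0], "angular": [0, 0, 0]},
    {"dp": [-0.5, 0, 0], "angular": [0, 0, 0]},
    {"dp": [-0.3, 0, 0], "angular": [0, 0, 0]},
    {"dp": [0, 0, 0], "angular": [0, 0, 0]},
  ],
)

```text
t: 21.7
ee_pos: [490.8, -144.4, 27.6]
ee_rot: [0.0, -0.043, 0.999, -0.0]
force: [-1.0, -0.5, 1.0]
finger_gap: 0.004
```

```bash
python3 - <<'E'
from st import *
rep()
E
```

```text
t21.70 pos [ 490.8 -144.4   27.6] gauge [-1.197e+02 -1.000e-01] yaw(y)-90 4.88 tilt [ 0.0002 -0.    ] F [-1.  -0.5  1. ] gap 0.4
```

Call:
apply_moves(
  targets=[
    {"dp": [-0.3, 0, 0], "angular": [0, 0, 0]},
    {"dp": [-0.3, 0, 0], "angular": [0, 0, 0]},
    {"dp": [0, 0, 0], "angular": [0, 0, 0]},
  ],
)

```text
t: 22.08
ee_pos: [497.0, -143.8, 27.5]
ee_rot: [0.0, -0.043, 0.999, -0.0]
force: [-0.4, 0.2, 0.4]
finger_gap: 0.007
```

Call:
apply_moves(
  targets=[
    {"dp": [-0.3, 0, 0], "angular": [0, 0, 0]},
    {"dp": [-0.3, 0, 0], "angular": [0, 0, 0]},
    {"dp": [0, 0, 0], "angular": [0, 0, 0]},
  ],
)

```text
t: 22.45
ee_pos: [502.9, -143.3, 27.5]
ee_rot: [0.0, -0.043, 0.999, -0.0]
force: [-0.1, 1.2, 1.2]
finger_gap: 0.007
```

Call:
apply_moves(
  targets=[
    {"dp": [-0.3, 0, 0], "angular": [0, 0, 0]},
    {"dp": [-0.3, 0, 0], "angular": [0, 0, 0]},
    {"dp": [0, 0, 0], "angular": [0, 0, 0]},
  ],
)

```text
t: 22.82
ee_pos: [508.9, -142.8, 27.5]
ee_rot: [0.0, -0.043, 0.999, -0.0]
force: [-0.5, -0.3, 1.6]
finger_gap: 0.001
```

```bash
python3 - <<'E'
from st import *
rep()
s=cams.read_camera("side")[...,::-1]
cv2.imwrite("pics/s12.png",cv2.resize(s[140:240,100:300],(800,400),interpolation=cv2.INTER_CUBIC))
E
```

```text
t22.82 pos [ 508.9 -142.8   27.5] gauge [-1.015e+02 -1.000e-01] yaw(y)-90 4.89 tilt [ 0.0003 -0.0001] F [-0.5 -0.3  1.6] gap 0.1
```

View pics/s12.png

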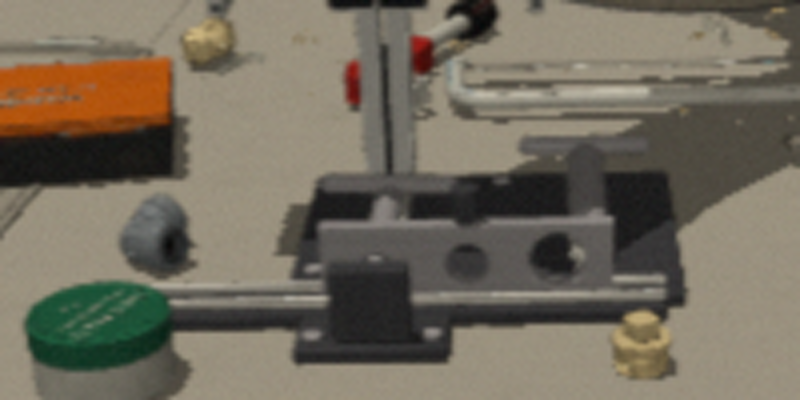

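The nose has entered the 16 mm hole with no resistance. I carry on to the stop.

Call:
apply_moves(
  targets=[
    {"dp": [-0.4, 0, 0], "angular": [0, 0, 0]},
    {"dp": [-0.4, 0, 0], "angular": [0, 0, 0]},
    {"dp": [-0.4, 0, 0], "angular": [0, 0, 0]},
    {"dp": [0, 0, 0], "angular": [0, 0, 0]},
  ],
)

```text
t: 23.38
ee_pos: [521.0, -141.8, 27.5]
ee_rot: [0.0, -0.043, 0.999, -0.0]
force: [-1.0, -0.9, 1.4]
finger_gap: 0.006
```

Call:
apply_moves(
  targets=[
    {"dp": [-0.4, 0, 0], "angular": [0, 0, 0]},
    {"dp": [-0.4, 0, 0], "angular": [0, 0, 0]},
    {"dp": [-0.2, 0, 0], "angular": [0, 0, 0]},
    {"dp": [0, 0, 0], "angular": [0, 0, 0]},
  ],
)

```text
t: 23.88
ee_pos: [530.7, -141.0, 27.5]
ee_rot: [0.0, -0.043, 0.999, -0.0]
force: [-0.9, 0.4, 1.7]
finger_gap: 0.006
```

Call:
apply_moves(
  targets=[
    {"dp": [-0.2, 0, 0], "angular": [0, 0, 0]},
    {"dp": [-0.2, 0, 0], "angular": [0, 0, 0]},
    {"dp": [0, 0, 0], "angular": [0, 0, 0]},
  ],
)

```text
t: 24.25
ee_pos: [533.5, -140.8, 27.3]
ee_rot: [-0.001, -0.042, 0.999, 0.0]
force: [-5.6, -0.4, 4.4]
finger_gap: 0.004
```

```bash
python3 - <<'E'
from st import *
rep()
E
```

```text
t24.25 pos [ 533.5 -140.8   27.3] gauge [-76.9  -0.1] yaw(y)-90 4.86 tilt [-0.0019  0.0002] F [-5.6 -0.4  4.4] gap 0.4
```

Call:
apply_moves(
  targets=[
    {"dp": [-0.1, 0, 0], "angular": [0, 0, 0]},
    {"dp": [0, 0, 0], "angular": [0, 0, 0]},
  ],
)

```text
t: 24.5
ee_pos: [533.6, -140.7, 27.2]
ee_rot: [-0.002, -0.042, 0.999, 0.0]
force: [-10.9, -0.7, 8.4]
finger_gap: 0.003
```

Call:
apply_moves(
  targets=[
    {"dp": [0.5, 0, 0], "angular": [0, 0, 0]},
    {"dp": [0.8, 0, 0], "angular": [0, 0, 0]},
    {"dp": [0, 0, -3], "angular": [0, 0, 0]},
    {"dp": [0, 0, -4], "angular": [0, 0, 0]},
    {"dp": [0, 0, -4], "angular": [0, 0, 0]},
    {"dp": [2, 4, -2], "angular": [0, 0, 0]},
    {"dp": [2, 5, 0], "angular": [0, 0, 0]},
    {"dp": [2, 5, 0], "angular": [0, 0, 0]},
  ],
)

```text
t: 25.5
ee_pos: [449.9, -6.0, 157.8]
ee_rot: [0.001, -0.042, 0.999, 0.0]
force: [0.5, 2.0, -0.3]
finger_gap: 0.005
```

Call:
apply_moves(
  targets=[
    {"dp": [0, 5, 0], "angular": [0, 0, 0]},
    {"dp": [0, 5, 0], "angular": [0, 0, 0]},
    {"dp": [0, 5, 0], "angular": [0, 0, 0]},
    {"dp": [0, 5, 0], "angular": [0, 0, 0]},
    {"dp": [0, 5, 0], "angular": [0, 0, 0]},
    {"dp": [0, 0, 0], "angular": [0, 0, 0]},
  ],
)

```text
t: 26.25
ee_pos: [428.7, 245.2, 157.3]
ee_rot: [0.0, -0.045, 0.999, 0.0]
force: [0.4, -1.5, -0.2]
finger_gap: 0.002
```

```bash
python3 - <<'E'
from st import *
rep()
s=cams.read_camera("side")[...,::-1];t=cams.read_camera("top")[...,::-1]
cv2.imwrite("pics/s13.png",np.vstack([cv2.resize(s[140:240,100:300],(600,300),interpolation=cv2.INTER_CUBIC),cv2.resize(t[150:250,200:400],(600,300),interpolation=cv2.INTER_CUBIC)]))
E
```

```text
t26.25 pos [428.7 245.2 157.3] gauge [-149.4  393.2] yaw(y)-90 5.17 tilt [0.0002 0.0007] F [ 0.4 -1.5 -0.2] gap 0.2
```

View pics/s13.png

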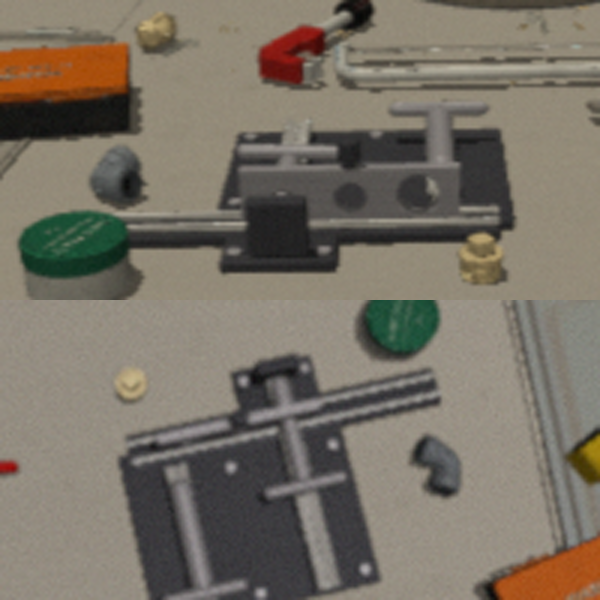

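```bash
python3 - <<'E'
from st import *
P=[(200+(x+.5)/3-.5,150+(y-300+.5)/3-.5) for x,y in [(267,496),(344,479)]]
w=plane("top",P,30);g=gauge(w);print(g.round(1),"bar centre",g.mean(0).round(1),"nose x",(g.mean(0)[0]+95).round(1))
P=[(200+(x+.5)/3-.5,150+(y-300+.5)/3-.5) for x,y in [(240,419),(325,405)]]
a0=cv2.imread("top0_raw.png").astype(int); b=cams.read_camera("top")[...,::-1].astype(int)
for n,(y0,y1,x0,x1) in dict(plug=(170,188,234,252),tin=(142,172,318,350),elbow=(193,218,336,356),parkedpin=(203,258,252,284)).items():
    print(n,np.abs(a0-b)[y0:y1,x0:x1].mean().round(1))
print(arm.job_done())
E
```

```text
[[-63.1  31.8]
 [-63.3 -33. ]] bar centre [-63.2  -0.6] nose x 31.8
plug 6.1
tin 5.0
elbow 5.4
parkedpin 4.4
the job is handed in; nothing more can be done
None
```

The job is done and handed in at about 26 s: the pin in the gauging groove is the 14 mm (thin) one, and it now stands through the 16 mm hole with its nose at the end stop.

**What I did:** I gripped the plate's knob and slid the plate to its widest hole. I pushed the pin through until it stalled against the end stop at about 30 N, then drew it back along the groove. Next I set the plate to the 16 mm hole. The pin passed with no noticeable resistance and stalled at the same point as the first push, to within 0.1 mm of arm position. It was only slid along the groove, never lifted.

**Last checks:**
- **Plate position:** the two travel limits I felt were 112.0 mm apart, as given. The last reading before I let go of the knob was about 42 mm, and I did not measure it again after that.
- **Pin position:** the top camera put the nose at about 32 mm along the groove, against 34 mm at the stop. That is within the 2 mm camera accuracy and inside the 6 mm limit. The bar is square to the groove, and its centre is 0.6 mm off the groove line.
- **Other items:** the parked pin, tin, elbow and plug look unchanged against the first picture, and the robot is clear of everything.

**Disagreement:** my first estimate of the gauge's angle was 0.075 rad. Sliding the plate showed about 0.083 rad, so I corrected to that before pushing the pin. No check failed.

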